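# Show the scale's battery pack to the camera

### The arm

A 7-joint arm with a two-finger parallel gripper is mounted at the origin on the work surface. World frame = base frame: x ahead of the robot, y to its left, z up, the work surface at z = 0. Lengths are in mm, angles in rad, forces in N, time in s.
With the tool pointing down it reaches from about 425 to 1025 mm from the base axis. Payload 9.4 kg.
Tool frame: the origin (TCP) lies midway between the tips of the shut fingers; the grasp point (between the pads) lies 19 mm behind it; y points along the fingers, x is the direction in which the jaws open and shut, and the axes are right-handed (so a half turn about y gives the same grasp; the last joint's range is limited). The gripper opens to 93 mm and grips with 3 to 60 N. Pads are 15 mm wide; open, the fingers measure 128 mm over their backs; the gripper's body (75 mm by 188 mm) begins 65 mm behind the grasp point.
Start: joints at [-1.398, 0.599, -0.003, 1.599, 0.002, 0.943, -0.08], TCP at [179.232, 702.496, 218.618] pointing down, gripper open.
Joint ranges: [-2.57, 2.57], [-0.35, 1.97], [-1.29, 1.29], [0.11, 2.56], [-1.05, 4.19], [0.11, 1.86], [-2.63, 2.63]. Speed limits (rad/s): [2.22, 2.22, 3.01, 3.01, 3.14, 3.14, 3.14].

### API

Orientations are given as a unit quaternion [x, y, z, w].
In Python, from bench import * gives the robot as it stands. The module is installed in compiled form; this text tells all that it offers.
- The arm moves only by the tool drive_tool, never from a script. Its argument "steps" is a list of rows, each an object with "delta_rot": the turn, a rotation vector about the tool's x, y, z in rad, a list of three; "dp": the shift along the tool's x, y, z in cm, a list of three; "grip": the finger opening in cm, from 0 to 9.3. In form: [{"delta_rot": [wx, wy, wz], "dp": [tx, ty, tz], "grip": grip}, ...]. A call has exactly 5 rows; each row is the pose to reach, as a shift and turn from the pose commanded when the call began, along the tool's axes at that moment; what a row does not reach only later rows make up. A row lasts 1/12 s, in which the tool goes at most 41.7 mm and 7.16 degrees, less where a joint would pass 70% of its speed; a pose out of reach is approached as far as the arm can. A call with a gripper value outside its range is refused whole. The fingers move at their own pace and stop on an object; "force" is the grip in N (left out, the last holds). Time passes only in rows, so rows that repeat a pose let the fingers close, or fill a call up. It gives the time, the measured TCP pose, the force and the opening at its end, in the units of the state.
- observe(): the state, without advancing time (a new reading comes with each control period).
- camera(name): name is "side" or "top" or "wrist"; returns the picture (400x640x3 uint8, blue, green, red); there is no depth.
- calibration(name): a dict with "fx", "fy", "cx", "cy" (pixels), "distortion" ([k1, k2, p1, p2, k3] as OpenCV has them; the pictures are not rectified), "R" (3x3) and "t" (3): a world point X has camera coordinates R X + t; the wrist camera has in their place "mount" (4x4, takes a point from camera to tool coordinates, whose origin is the TCP and whose axes are the tool frame's). Camera axes: x right, y down, z forward; pixel columns grow to the right and rows downward; lengths in mm; the calibration is good to about 2 mm. A picture is of the moment at which its call begins: read the wrist's pose just before it. calibration takes no time and is no camera call.
- finish_job(): hands the job in, once; it reports no verdict.
The state is a dict: "time": time; "joints": joint angles; "joint_vel": joint speeds; "joint_torque": joint torques, N m; "tool_pos": TCP position; "eef_rot": TCP orientation; "force": force on the tool from outside, world axes, zero at the start; "wrist_torque": the same for the moment, N m; "finger_gap": opening from 0.0 (shut) to 1.0 (fully open).
Only numpy, scipy, OpenCV 4.12 (cv2) and the standard library are available. Lean on these libraries where they do the work, as an engineer would, in place of code of your own. Each camera call takes 0.05 s, during which the arm holds its last target. There are 200 camera calls.

### The job

The stall's two battery packs stand on charge; pull the taller one (the price scale's) up out of its charger and hold it up in the air for the camera on the post: right way up, its charge window squarely facing the lens, leaning back as the camera looks down, the window in the middle of the view about 12 cm in front of the lens. Finish with the robot still holding the pack there, motionless and touching nothing else; do not put it down or let go. Leave the short pack plugged in, and do not disturb the camera, the tub or the jar.

Things in the scene. Friction and masses are not known exactly. Their poses are not given: they have to be found in the camera images.
- pack_tall_center (a point): Centre (half-way up) of the tall battery pack: grey plastic block 30 mm (own x) by 46 mm (own y) by 120 mm (own z, up), 0.2 to 0.45 kg, window on its +x face. Plugged in, 35 mm of its foot are in the socket, 85 mm stand out. Grip it across its width (own y), 20 to 35 mm below the top, leaving the window free.
- window (a point): Centre of the charge window (a dark panel 28 mm wide, 18 mm high, with four small white bars) on the tall pack's front face: 15 mm in front (+x) of the pack's middle plane, 85 mm above its foot, 25 mm above its centre. Axes as the pack's: x out of the front face, y across the width, z to the top.
- socket_tall (a point): Centre of the socket's mouth in the top of the tall pack's charger, a fixed black block 90 mm (own x) by 80 mm (own y) by 45 mm high standing on the table; this point is 45 mm above the table. Socket 35 mm deep.
- lens (a point): Front of the lens of the small grey camera (head 36 x 56 x 42 mm, lens barrel 30 mm wide). It looks along this frame's own -x, slanting down 0.15 to 0.45 rad; own y is level, z up in its picture. Presented rightly, the pack's x, y, z axes are parallel to these, the same way round, and the window lies at (-0.120, 0, 0) here. The camera moves if knocked.
- pack_short_center (a point): Centre of the short battery pack, 24 mm (own x) by 34 mm (own y) by 80 mm tall, plugged 35 mm deep in a second, like charger; leave it there.
- tub_center (a point): Centre (half-way up) of a loose open white plastic tub, 90 mm across, 95 mm high. Leave it alone.
- jar_center (a point): Centre (half-way up) of a loose amber glass jar, 60 mm across, 85 mm high. Leave it alone.
- pack_tall: The same tall pack; origin in the middle of its foot (underside), 60 mm below its centre. A sprung detent in the socket holds it: pulled straight up (own z) it lets go at roughly 8 to 15 N within the first 2 to 4 mm, then slides out with a few newtons of drag and 1.5 mm play all round.
- charger_tall: The tall pack's charger; origin in the middle of its underside on the table, axes parallel to the plugged-in pack's.
- stand: The fixed camera stand: upright post 16 mm thick, 362 mm high, about 90 mm behind the lens, on a round foot 120 mm wide. Origin in the middle of the underside of the foot. The camera faces its own -x.
Not all that is in view belongs to the job. What is shaped like the charger_tall but purple is not meant.

How it is judged (in metres and radians):
On the way:
1. the tall pack is unplugged: its foot is clear above the socket's mouth, held by the fingers (z of pack_tall in the frame of socket_tall above 0.01 m and contact force between the fingers and pack_tall above 1 N), for 0.2 s.
At the end, for the whole second after the job is handed in: The fingers hold the tall pack still in the air, top up, touching neither stand nor charger: window 85 to 155 mm in front of the lens, within 25 mm of its axis sideways and up-down, facing it squarely and with its width level, within 0.22 rad (12 degrees) (x of window in the frame of lens between -0.155 and -0.085 m and y of window in the frame of lens between -0.025 and 0.025 m and z of window in the frame of lens between -0.025 and 0.025 m and angle between the x axis of pack_tall and the x axis of lens, either way round below 0.22 rad and angle between the y axis of pack_tall and the y axis of lens, either way round below 0.22 rad and x of lens in the frame of pack_tall above 0.05 m and angle between pack_tall's own z axis and vertical below 0.9 rad and height (world z) of pack_tall_center above 0.13 m and linear speed of pack_tall below 0.02 m/s and angular speed of pack_tall below 0.15 rad/s and contact force between the fingers and pack_tall above 1 N and contact force between pack_tall and stand below 0.2 N and contact force between pack_tall and charger_tall below 0.2 N); the arm keeps its last pose, push and grip.
It fails at once if the short pack is pulled or moved more than 15 mm (distance of pack_short_center from where it was at the start of the episode above 0.015 m).
It fails at once if the camera is knocked out of place (lens moved more than 12 mm) (distance of lens from where it was at the start of the episode above 0.012 m).
It fails at once if the tub is disturbed (moved more than 30 mm) (distance of tub_center from where it was at the start of the episode above 0.03 m).
It fails at once if the jar is disturbed (moved more than 30 mm) (distance of jar_center from where it was at the start of the episode above 0.03 m).
It also fails if it takes over 32 s, if anything falls off the work surface, if the arm or the gripper's body presses on something with over 40 N, if the wrist force passes 120 N, or if a joint passes its speed limit or range.

## Working session

There is one attempt and no reset: what is moved stays moved. The work goes in short steps, Python scripts to look and compute and a tool call to move; the robot and the scene stay as the last step left them, time stands still between calls to the robot, and variables do not carry over. Pictures are saved under pics/ and viewed, about 8 in all and at most 12, crops included, and the job is handed in when it is done.

Besides the shell and the picture viewer there is one more tool, called after "Call:" as name([rows], argument=value, ...), one row to a line, values as JSON. drive_tool: Moves the arm, as the interface text tells. Its arguments: {"type":"object","properties":{"steps":{"type":"array","items":{"type":"object","properties":{"delta_rot":{"type":"array","items":{"type":"number"}},"dp":{"type":"array","items":{"type":"number"}},"grip":{"type":"number"}}}},"force":{"type":"number"}},"required":["steps"]}

```bash
mkdir -p pics; python3 - <<'E'
from bench import *
import cv2, json
s=observe();print(s)
for n in ["side","top","wrist"]:
    c=calibration(n);print(n,{k:(v.tolist() if hasattr(v,'tolist') else v) for k,v in c.items()})
    im=camera(n);cv2.imwrite(f"pics/{n}0.png",im)
E
```

```text
{'time': 0.0, 'joints': array([-1.39770961,  0.6001381 , -0.00253179,  1.60012779,  0.00179265,
        0.94294895, -0.07981328]), 'joint_vel': array([ 0.00199979,  0.00176446, -0.00014574,  0.00011296, -0.000822  ,
       -0.00083994, -0.00041113]), 'joint_torque': array([ 1.24123872e-04, -7.65062499e+01,  1.49746243e+00, -2.52335840e+01,
       -5.24188578e-02,  1.72978838e-02,  1.83306656e-04]), 'tool_pos': array([179.11679506, 702.00151912, 217.75153075]), 'eef_rot': array([ 0.55877429,  0.43341142, -0.43424789, -0.55799158]), 'force': array([ 0.67516842,  0.6853591 , -0.54222404]), 'wrist_torque': array([ 0.05033769,  0.05277838, -0.0129067 ]), 'finger_gap': 1.000196350177428}
side {'fx': 494.899235771117, 'fy': 494.899235771117, 'cx': 317.48997053939485, 'cy': 203.0966098046984, 'distortion': [0.03448722379466436, 0.0, 0.0, 0.0, 0.0], 'R': [[0.9541381507417344, -0.2989600815891308, 0.015596759771281173], [-0.1572905804351416, -0.5449625300632258, -0.8235748382105076], [0.25471565049191425, 0.7833509497302649, -0.566993145418155]], 't': [-596.4883626498678, 221.91818518217295, 1
[... 225 characters left out ...]
4714106398, -0.004660602029664733], [-0.9970779387242026, 0.021574809468436287, -0.0732810460207536], [0.07336419127806365, 0.0030868034097442, -0.9973004397285831]], 't': [-38.90468300927126, 627.0027390957682, 1140.4074021432589]}
wrist {'fx': 315.71537036115217, 'fy': 315.71537036115217, 'cx': 313.17648185157543, 'cy': 198.0151676058984, 'distortion': [-0.042983922208233376, 0.0, 0.0, 0.0, 0.0], 'mount': [[0.9999999285658495, -0.0001445028937183315, -0.0003492666719787961, -0.1414842054789922], [0.00030408621243516545, -0.2412623303722329, 0.9704598886481264, -166.1208895045688], [-0.0002244991533501587, -0.9704599255313284, -0.24126226919652574, 66.97601683763341], [0.0, 0.0, 0.0, 1.0]]}
```

```bash
python3 -c "
import cv2,numpy as np
a=[cv2.imread(f'pics/{n}0.png') for n in ['side','top']]
cv2.imwrite('pics/st0.png',cv2.resize(a[0],(800,500),interpolation=cv2.INTER_CUBIC))
cv2.imwrite('pics/tp0.png',cv2.resize(a[1],(800,500),interpolation=cv2.INTER_CUBIC))"
```

```text
(no output)
```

View pics/st0.png

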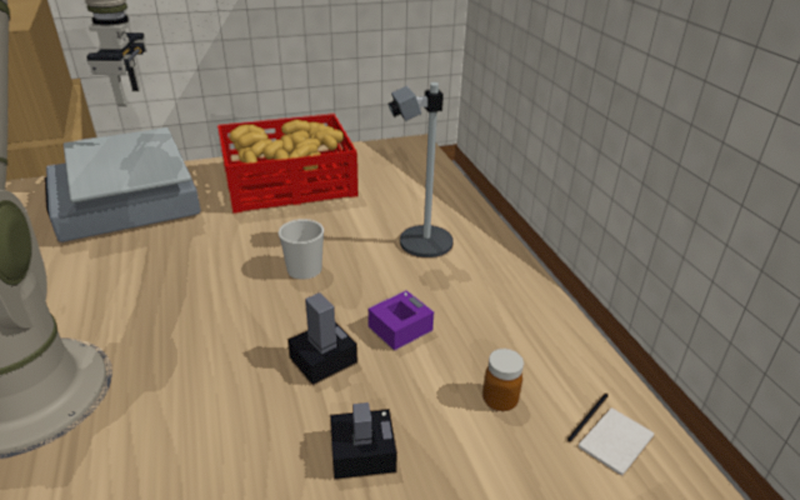

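View pics/tp0.png

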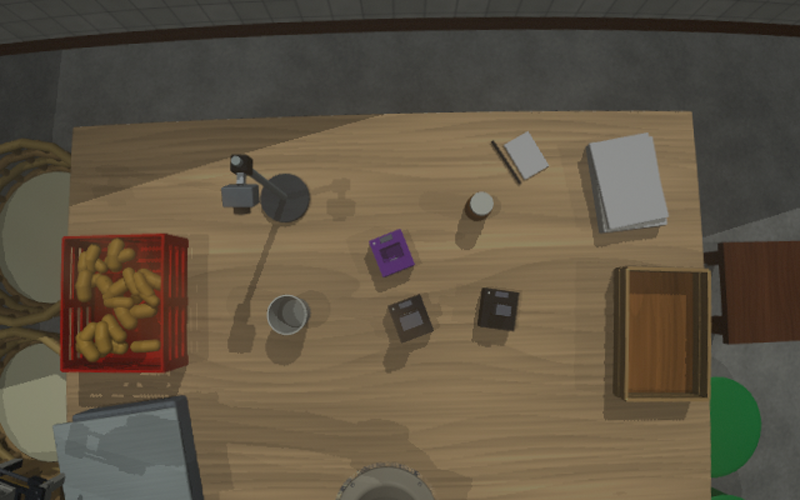

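```bash
python3 -c "
import cv2,numpy as np
from bench import *
from scipy.spatial.transform import Rotation as R
s=observe();print(R.from_quat(s['eef_rot']).as_matrix().round(3))
for n in ['side','top']:
    c=calibration(n);print(n,-np.array(c['R']).T@np.array(c['t']))
a=cv2.imread('pics/side0.png');b=cv2.imread('pics/top0.png')
def crop(im,x,y,w,h,k): return cv2.resize(im[y:y+h,x:x+w],None,fx=k,fy=k,interpolation=cv2.INTER_CUBIC)
r1=np.hstack([crop(a,225,225,80,80,5),crop(a,300,60,80,80,5)][:2])
r2=np.hstack([crop(b,300,225,80,40,5),crop(b,165,115,80,40,5)])
cv2.imwrite('pics/m1.png',np.vstack([cv2.resize(r1,(800,400)),r2]))
"
```

```text
[[ 0.247 -0.    -0.969]
 [ 0.969 -0.001  0.247]
 [-0.001 -1.    -0.   ]]
side [ 348.14847505 -844.35001597  761.67556525]
top [ 540.67723707  -55.94312012 1183.09490096]
```

View pics/m1.png

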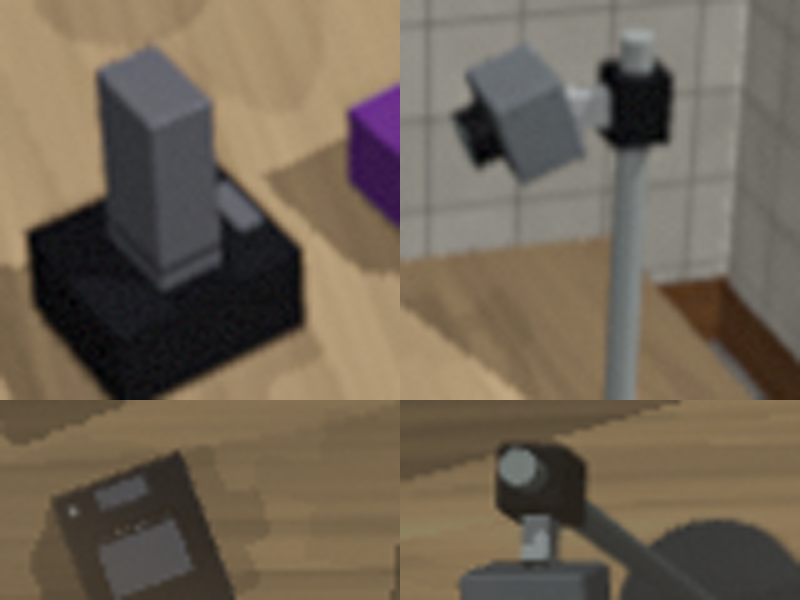

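```bash
cat > h.py <<'E'
import cv2,numpy as np
from bench import *
from scipy.spatial.transform import Rotation as Rot
def cam(n,s=None):
    c=calibration(n);K=np.array([[c['fx'],0,c['cx']],[0,c['fy'],c['cy']],[0,0,1]]);d=np.array(c['distortion'])
    if n=='wrist':
        M=np.array(c['mount']);W=Rot.from_quat(s['eef_rot']).as_matrix()
        Rw=W@M[:3,:3];C=W@M[:3,3]+s['tool_pos'];return K,d,Rw,C
    Rm=np.array(c['R']);return K,d,Rm.T,-Rm.T@np.array(c['t'])
def ray(cm,px):
    K,d,Rw,C=cm;u=cv2.undistortPoints(np.array([[px]],float),K,d)[0,0]
    v=Rw@np.array([u[0],u[1],1]);return C,v/np.linalg.norm(v)
def tri(rs):
    A=sum(np.eye(3)-np.outer(v,v) for C,v in rs);b=sum((np.eye(3)-np.outer(v,v))@C for C,v in rs)
    X=np.linalg.solve(A,b);return X,[np.linalg.norm((np.eye(3)-np.outer(v,v))@(X-C)) for C,v in rs]
def onz(cm,px,z):
    C,v=ray(cm,px);return C+v*(z-C[2])/v[2]
def proj(cm,X):
    K,d,Rw,C=cm;rv=cv2.Rodrigues(Rw.T)[0];return cv2.projectPoints(np.array([X],float),rv,-Rw.T@C,K,d)[0][0,0]
def crop(im,x,y,w,h,k): return cv2.resize(im[y:y+h,x:x+w],None,fx=k,fy=k,interpolation=cv2.INTER_CUBIC)
E
python3 - <<'E'
from h import *
S,T=cam('side'),cam('top')
top=[(98,72),(150,46),(212,102),(155,130)]
print('top centre',tri([ray(S,(225+154/5,225+87/5)),ray(T,(328.8,256.6))]))
print([onz(S,(225+x/5,225+y/5),130).round(1) for x,y in top])
print([onz(T,(300+x/5,225+(y-400)/5),130).round(1) for x,y in [(98,545),(175,518),(192,570),(110,598)]])
print('charger',[onz(T,(300+x/5,225+(y-400)/5),45).round(1) for x,y in [(52,498),(180,452)]])
print('lens',tri([ray(S,(314,87.4)),ray(T,(192.8,166.4))]))
print('postbase',onz(T,(285/1.25,198/1.25),5))
print('posttop',tri([ray(S,(300+235/5,60+38/5)),ray(T,(165+118/5,115+66/5))]))
a=cv2.imread('pics/side0.png');b=cv2.imread('pics/top0.png')
cv2.imwrite('pics/m2.png',np.hstack([crop(a,308,62,40,50,10),crop(b,172,128,40,50,10)]))
E
```

```text
top centre (array([471.2578823 , -68.53250002, 128.63540617]), [np.float64(0.03633967735593635), np.float64(0.03633967735606092)])
[array([451.3, -54.4, 130. ]), array([474.8, -43.6, 130. ]), array([491.3, -86. , 130. ]), array([466. , -96.6, 130. ])]
[array([478.7, -44.2, 130. ]), array([492.2, -85.5, 130. ]), array([464.4, -93.9, 130. ]), array([450.5, -50. , 130. ])]
charger [array([501.2, -17.3,  45. ]), array([526.1, -91.6,  45. ])]
lens (array([687.4773622 , 234.84744629, 318.22054544]), [np.float64(2.5477435810514004), np.float64(2.547743581051606)])
postbase [765.77932944 230.32453335   5.        ]
posttop (array([765.51284456, 230.35489927, 360.69005696]), [np.float64(0.7714288128552863), np.float64(0.7714288128550367)])
```

View pics/m2.png

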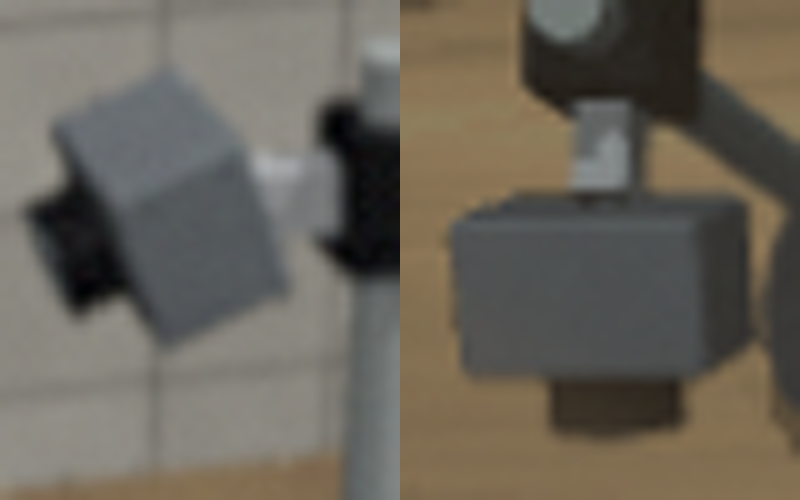

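```bash
python3 - <<'E'
from h import *
S,T=cam('side'),cam('top')
s=lambda x,y:ray(S,(308+x/10-.45,62+y/10-.45)); t=lambda x,y:ray(T,(172+x/10-.45,128+y/10-.45))
P={'A':(s(55,125),t(62,372),(1,1,1)),'B':(s(165,65),t(52,225),(-1,1,1)),'C':(s(240,150),t(298,213),(-1,-1,1)),'D':(s(125,205),t(300,378),(1,-1,1)),'E':(s(288,293),t(345,200),(-1,-1,-1)),'F':(s(168,345),t(350,335),(1,-1,-1))}
X=[];M=[]
for k,(a,b,m) in P.items():
    p,e=tri([a,b]);print(k,p.round(1),np.round(e[0],1));X.append(p);M.append(np.array([-m[0]*18,m[1]*28,m[2]*21]))
X=np.array(X);M=np.array(M);r,_=Rot.align_vectors(X-X.mean(0),M-M.mean(0))
L=r.as_matrix();c=X.mean(0)-L@M.mean(0);print(L.round(3),'centre',c,'res',np.linalg.norm((M@L.T+c)-X,axis=1).round(1))
print('yaw,pitch',np.arctan2(L[1,0],L[0,0]),np.arcsin(L[2,0]),'roll',L[2,1])
lp,e=tri([s(52,258),t(220,430)]);print('lens',lp,e,'in head',L.T@(lp-c))
E
```

```text
A [690.2 260.2 341.6] 0.3
B [718.7 258.4 354.4] 1.8
C [719.9 204.8 352.5] 2.1
D [689.1 206.7 341.4] 1.4
E [731.7 205.  316.4] 0.7
F [702.8 206.8 305.8] 0.8
[[ 0.934  0.026 -0.356]
 [-0.028  1.    -0.   ]
 [ 0.356  0.01   0.934]] centre [711.46959975 232.96195699 328.89718092] res [2.8 3.6 2.2 2.9 3.5 3.8]
yaw,pitch -0.029553711798272726 0.36403177230663825 roll 0.01002163412048127
lens [680.46741932 231.76864724 320.0277809 ] [np.float64(0.26544735620501536), np.float64(0.2654473562047651)] in head [-32.08287543  -2.0794579    2.75506731]
```

Call:
drive_tool([
  {"delta_rot": [0, 0, 0], "dp": [-2.6, -0.4, -3.0], "grip": 9.3},
  {"delta_rot": [0, 0, 0], "dp": [-5.2, -0.8, -6.0], "grip": 9.3},
  {"delta_rot": [0, 0, 0], "dp": [-7.8, -1.2, -9.0], "grip": 9.3},
  {"delta_rot": [0, 0, 0], "dp": [-10.4, -1.6, -12.0], "grip": 9.3},
  {"delta_rot": [0, 0, 0], "dp": [-13, -2, -15], "grip": 9.3},
])

```text
time: 0.57
tool_pos: [293.1, 537.7, 238.6]
eef_rot: [0.558, 0.434, -0.434, -0.558]
force: [0.8, -0.7, 0.0]
finger_gap: 1.001
```

Call:
drive_tool([
  {"delta_rot": [0, 0, 0], "dp": [-2.6, 0, -3.0], "grip": 9.3},
  {"delta_rot": [0, 0, 0], "dp": [-5.2, 0, -6.0], "grip": 9.3},
  {"delta_rot": [0, 0, 0], "dp": [-7.8, 0, -9.0], "grip": 9.3},
  {"delta_rot": [0, 0, 0], "dp": [-10.4, 0, -12.0], "grip": 9.3},
  {"delta_rot": [0, 0, 0], "dp": [-13, 0, -15], "grip": 9.3},
])

```text
time: 0.98
tool_pos: [406.4, 374.6, 238.7]
eef_rot: [0.558, 0.434, -0.434, -0.558]
force: [0.1, 1.1, -0.6]
finger_gap: 0.998
```

Call:
drive_tool([
  {"delta_rot": [0, 0, 0], "dp": [-3.7, 0, -1.54], "grip": 9.3},
  {"delta_rot": [0, 0, 0], "dp": [-7.4, 0, -3.1], "grip": 9.3},
  {"delta_rot": [0, 0, 0], "dp": [-11.1, 0, -4.6], "grip": 9.3},
  {"delta_rot": [0, 0, 0], "dp": [-14.8, 0, -6.2], "grip": 9.3},
  {"delta_rot": [0, 0, 0], "dp": [-18.5, 0, -7.7], "grip": 9.3},
])

```text
time: 1.4
tool_pos: [434.5, 176.2, 238.7]
eef_rot: [0.558, 0.434, -0.434, -0.558]
force: [0.9, -0.2, 0.4]
finger_gap: 0.999
```

Call:
drive_tool([
  {"delta_rot": [0, -0.11, 0], "dp": [-3.7, 0, -1.54], "grip": 9.3},
  {"delta_rot": [0, -0.22, 0], "dp": [-7.4, 0, -3.1], "grip": 9.3},
  {"delta_rot": [0, -0.33, 0], "dp": [-11.1, 0, -4.6], "grip": 9.3},
  {"delta_rot": [0, -0.44, 0], "dp": [-14.8, 0, -6.2], "grip": 9.3},
  {"delta_rot": [0, -0.55, 0], "dp": [-18.5, 0, -7.7], "grip": 9.3},
])

```text
time: 1.82
tool_pos: [462.0, -10.5, 238.8]
eef_rot: [0.423, 0.567, -0.567, -0.423]
force: [1.0, 0.1, -0.0]
finger_gap: 1.001
```

```bash
cat >> h.py <<'E'
def frame(yaw,pitch=0):  # tool rotation for a pack with given yaw and backward lean
    P=Rot.from_euler('ZY',[yaw,-pitch]).as_matrix();return np.c_[P[:,1],-P[:,2],-P[:,0]]
def go(s,p,W):
    W0=Rot.from_quat(s['eef_rot']).as_matrix()
    print('dp cm',(W0.T@(np.array(p)-s['tool_pos'])/10).round(2),'rot',Rot.from_matrix(W0.T@W).as_rotvec().round(3))
E
python3 - <<'E'
from h import *
import time
s=observe();im=camera('wrist');cv2.imwrite('pics/w1.png',im)
np.savez('w1.npz',tool_pos=s['tool_pos'],eef_rot=s['eef_rot'])
print(s['tool_pos'],s['joints'].round(2));go(s,[471.3,-68.5,180],frame(.325))
W=cam('wrist',s);print(proj(W,[471.3,-68.5,130]))
E
```

```text
[461.98752705 -10.47873564 238.77148975] [-0.1   0.26  0.    2.16 -0.    0.72  1.76]
dp cm [-5.83  5.88  0.76] rot [ 0.    -0.036 -0.   ]
[247.79097363 188.263436  ]
```

View pics/w1.png

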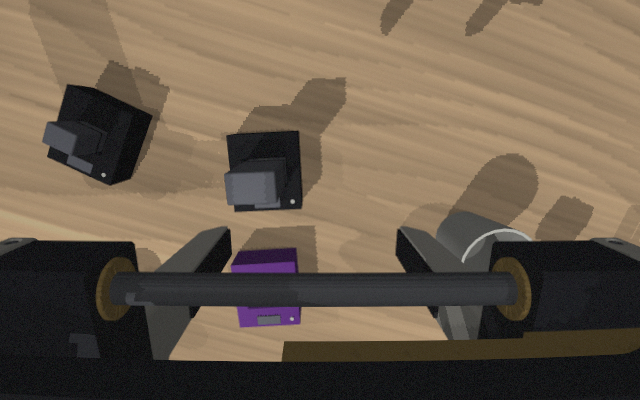

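```bash
python3 - <<'E'
from h import *
s=dict(np.load('w1.npz'));W=cam('wrist',s);im=cv2.imread('pics/w1.png').astype(int)
print(im[187,215:292].sum(1)//3); print(im[160:220,250].sum(1)//3)
m=((im.sum(2)//3>72)&(im.max(2)-im.min(2)<25)).astype(np.uint8);m[:165]=0;m[212:]=0;m[:,:218]=0;m[:,290:]=0
c=max(cv2.findContours(m,0,2)[0],key=cv2.contourArea);r=cv2.minAreaRect(c);b=cv2.boxPoints(r);print(r)
p=np.array([onz(W,q,130) for q in b]);print(p.round(1),p.mean(0))
E
```

```text
[124 123 118 120 126 127 127 120 120 119 102  85  91  93  90  88  94  93
  93 101 100 100 101 101 101 103 102 103 100 102 101 104 101 101 102  99
 101 102 102 101 103 101 102 103 103 102 103 101  99  97  98  89  86  87
  90  90  88  88  83  79  53  36  36  41  34  34  36  37  32  28  29  31
  26  33  31  28  33]
[ 44  38  43  41  42  44  38  39  41  39  45  43  61  88 100  97 101  98
  99 101  99  98 104 101  99 102 103  99 103 102 101 102 103 103 102 103
 103 102 104 103 102 103 103  99  77  36  36  37  38  34  34 110 141 143
 139 138 140 146 148 146]
((251.5, 189.5), (35.0, 55.0), 90.0)
[[463.  -92.2 130. ]
 [449.2 -45.6 130. ]
 [480.1 -37.3 130. ]
 [494.4 -85.2 130. ]] [471.67870029 -65.05467995 130.        ]
```

Call:
drive_tool([
  {"delta_rot": [0, -0.02, 0], "dp": [-2.0, 0, 0.3], "grip": 9.3},
  {"delta_rot": [0, -0.036, 0], "dp": [-4.0, 0, 0.5], "grip": 9.3},
  {"delta_rot": [0, -0.036, 0], "dp": [-5.7, 1.0, 0.76], "grip": 9.3},
  {"delta_rot": [0, -0.036, 0], "dp": [-5.7, 3.0, 0.76], "grip": 9.3},
  {"delta_rot": [0, -0.036, 0], "dp": [-5.7, 5.0, 0.76], "grip": 9.3},
])

```text
time: 2.28
tool_pos: [471.2, -66.6, 188.5]
eef_rot: [0.416, 0.573, -0.572, -0.414]
force: [0.7, -0.0, -0.5]
finger_gap: 1.001
```

```bash
python3 - <<'E'
from h import *
s=observe();im=camera('wrist');cv2.imwrite('pics/w2.png',im);W=cam('wrist',s)
q=proj(W,[471.3,-67,130]);print(s['tool_pos'],q)
v=crop(im,int(q[0])-80,int(q[1])-50,160,110,5);cv2.imwrite('pics/w2c.png',v);print(int(q[0])-80,int(q[1])-50)
E
```

```text
[471.20923516 -66.55420884 188.52327869] [312.51550642 212.41473362]
232 162
```

View pics/w2c.png

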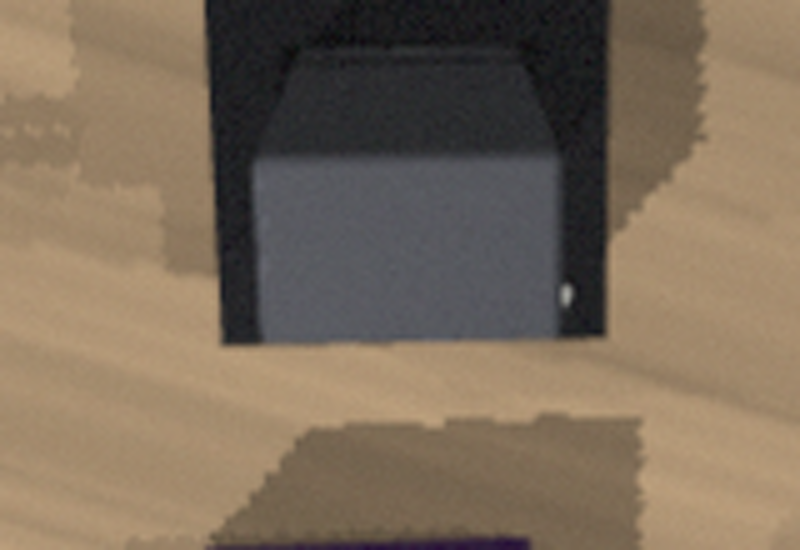

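Call:
drive_tool([
  {"delta_rot": [0, 0, 0], "dp": [0, 2.5, 0], "grip": 9.3},
  {"delta_rot": [0, 0, 0], "dp": [0, 5.0, 0], "grip": 9.3},
  {"delta_rot": [0, 0, 0], "dp": [0, 7.5, 0], "grip": 9.3},
  {"delta_rot": [0, 0, 0], "dp": [0, 9.5, 0], "grip": 9.3},
  {"delta_rot": [0, 0, 0], "dp": [0, 10.2, 0], "grip": 9.3},
])

```text
time: 2.75
tool_pos: [469.8, -64.9, 84.7]
eef_rot: [-0.413, -0.573, 0.574, 0.415]
force: [-0.7, -0.1, 0.4]
finger_gap: 1.006
```

Call:
drive_tool([
  {"delta_rot": [0, 0, 0], "dp": [0, 0, 0], "grip": 4.0},
  {"delta_rot": [0, 0, 0], "dp": [0, 0, 0], "grip": 4.0},
  {"delta_rot": [0, 0, 0], "dp": [0, 0, 0], "grip": 4.0},
  {"delta_rot": [0, 0, 0], "dp": [0, 0, 0], "grip": 4.0},
  {"delta_rot": [0, 0, 0], "dp": [0, 0, 0], "grip": 4.0},
], force=45)

```text
time: 3.17
tool_pos: [471.3, -65.4, 87.7]
eef_rot: [0.415, 0.574, -0.573, -0.413]
force: [-0.7, -1.8, -0.0]
finger_gap: 0.69
```

Call:
drive_tool([
  {"delta_rot": [0, 0, 0], "dp": [0, 0, 0], "grip": 4.0},
  {"delta_rot": [0, 0, 0], "dp": [0, 0, 0], "grip": 4.0},
  {"delta_rot": [0, 0, 0], "dp": [0, 0, 0], "grip": 4.0},
  {"delta_rot": [0, 0, 0], "dp": [0, 0, 0], "grip": 4.0},
  {"delta_rot": [0, 0, 0], "dp": [0, 0, 0], "grip": 4.0},
])

```text
time: 3.58
tool_pos: [471.1, -65.5, 87.0]
eef_rot: [0.414, 0.573, -0.573, -0.414]
force: [-0.5, -0.2, 5.6]
finger_gap: 0.495
```

Call:
drive_tool([
  {"delta_rot": [0, 0, 0], "dp": [0, -0.2, 0], "grip": 4.0},
  {"delta_rot": [0, 0, 0], "dp": [0, -0.4, 0], "grip": 4.0},
  {"delta_rot": [0, 0, 0], "dp": [0, -0.7, 0], "grip": 4.0},
  {"delta_rot": [0, 0, 0], "dp": [0, -1.0, 0], "grip": 4.0},
  {"delta_rot": [0, 0, 0], "dp": [0, -1.3, 0], "grip": 4.0},
])

```text
time: 4.0
tool_pos: [471.7, -65.1, 100.0]
eef_rot: [0.414, 0.574, -0.573, -0.413]
force: [4.7, 1.5, -7.1]
finger_gap: 0.491
```

Call:
drive_tool([
  {"delta_rot": [0, 0, 0], "dp": [0, -0.8, 0], "grip": 4.0},
  {"delta_rot": [0, 0, 0], "dp": [0, -1.6, 0], "grip": 4.0},
  {"delta_rot": [0, 0, 0], "dp": [0, -2.4, 0], "grip": 4.0},
  {"delta_rot": [0, 0, 0], "dp": [0, -3.2, 0], "grip": 4.0},
  {"delta_rot": [0, 0, 0], "dp": [0, -4.0, 0], "grip": 4.0},
])

```text
time: 4.42
tool_pos: [470.0, -65.6, 140.5]
eef_rot: [-0.414, -0.573, 0.573, 0.414]
force: [0.7, 0.3, -4.3]
finger_gap: 0.494
```

Call:
drive_tool([
  {"delta_rot": [0, 0, 0], "dp": [0, -2.5, 0], "grip": 4.0},
  {"delta_rot": [0, 0, 0], "dp": [0, -5, 0], "grip": 4.0},
  {"delta_rot": [0, 0, 0], "dp": [0, -7.5, 0], "grip": 4.0},
  {"delta_rot": [0, 0, 0], "dp": [0, -10, 0], "grip": 4.0},
  {"delta_rot": [0, 0, 0], "dp": [0, -12, 0], "grip": 4.0},
])

```text
time: 4.83
tool_pos: [470.1, -65.6, 261.9]
eef_rot: [0.414, 0.573, -0.573, -0.414]
force: [0.9, -0.3, -3.4]
finger_gap: 0.493
```

```bash
python3 - <<'E'
from h import *
s=observe();im=camera('side');im2=camera('wrist');cv2.imwrite('pics/s2.png',im)
print(s['tool_pos'],s['force'],s['finger_gap']);go(s,[558.4,236.3,259.8],frame(-.025,.364))
go(s,[490,236,290],frame(-.025,.364))
q=proj(cam('side'),s['tool_pos']).astype(int);print(q)
cv2.imwrite('pics/s2c.png',np.hstack([crop(im,q[0]-45,q[1]-50,100,110,5),cv2.resize(im2,(300,550))]))
print('tub',onz(cam('top'),(287/1.25,313/1.25),95))
E
```

```text
[470.09962526 -65.5600237  261.94298406] [ 0.94080725 -0.31698253 -3.41900347] 0.49326327012707416
dp cm [ 25.88   0.22 -17.87] rot [-0.36   0.341  0.063]
dp cm [ 28.    -2.81 -11.37] rot [-0.36   0.341  0.063]
[250 185]
tub [491.12356636 205.01327143  95.        ]
```

View pics/s2c.png

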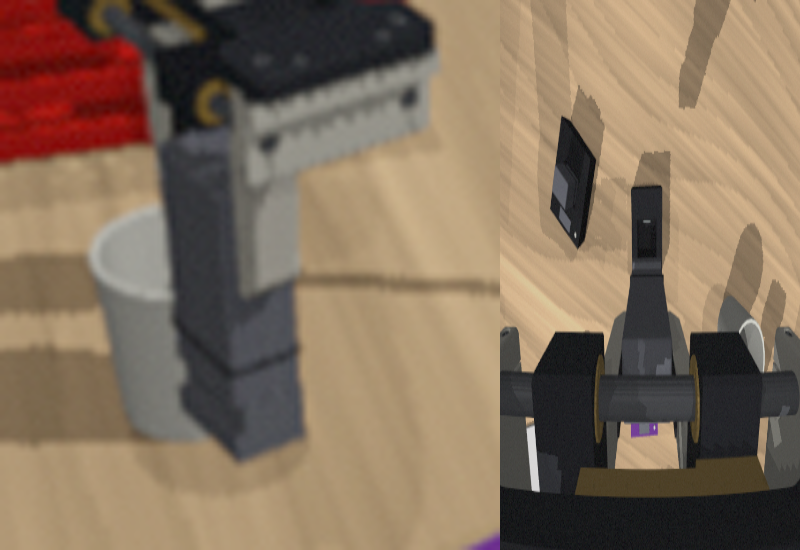

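Call:
drive_tool([
  {"delta_rot": [-0.03, 0.03, 0.005], "dp": [2.5, -0.3, -1.0], "grip": 4.0},
  {"delta_rot": [-0.07, 0.07, 0.012], "dp": [5.5, -0.6, -2.2], "grip": 4.0},
  {"delta_rot": [-0.11, 0.1, 0.02], "dp": [8.5, -0.9, -3.4], "grip": 4.0},
  {"delta_rot": [-0.15, 0.14, 0.026], "dp": [11.5, -1.2, -4.6], "grip": 4.0},
  {"delta_rot": [-0.18, 0.17, 0.031], "dp": [14.0, -1.4, -5.7], "grip": 4.0},
])

```text
time: 5.35
tool_pos: [479.2, 87.0, 272.7]
eef_rot: [0.506, 0.579, -0.488, -0.414]
force: [0.6, -0.6, -3.2]
finger_gap: 0.492
```

```bash
python3 - <<'E'
from h import *
s=observe();print(s['tool_pos'],s['joints'].round(2));go(s,[490,236,285],frame(-.025,.364))
P=Rot.from_euler('Z',.325).as_matrix()
print(proj(cam('side'),np.array([471,-66,185])+P@[-15,-23,0]),'seen 253,227')
E
```

```text
[479.22657832  86.9535146  272.72553656] [-0.32  0.17 -0.01  2.19  0.09  0.61  1.32]
dp cm [14.57 -0.83 -3.45] rot [-0.181  0.169  0.032]
[253.01729533 227.72138368] seen 253,227
```

No slip in the hand. Continuing.

Call:
drive_tool([
  {"delta_rot": [-0.03, 0.03, 0.005], "dp": [2.7, -0.2, -0.6], "grip": 4.0},
  {"delta_rot": [-0.07, 0.07, 0.012], "dp": [5.6, -0.3, -1.3], "grip": 4.0},
  {"delta_rot": [-0.11, 0.1, 0.02], "dp": [8.6, -0.5, -2.0], "grip": 4.0},
  {"delta_rot": [-0.15, 0.14, 0.026], "dp": [11.7, -0.7, -2.7], "grip": 4.0},
  {"delta_rot": [-0.181, 0.169, 0.032], "dp": [14.6, -0.8, -3.4], "grip": 4.0},
])

```text
time: 5.77
tool_pos: [489.5, 235.2, 284.3]
eef_rot: [0.59, 0.575, -0.396, -0.406]
force: [0.2, -0.8, -3.3]
finger_gap: 0.495
```

```bash
python3 - <<'E'
from h import *
s=observe();print(s['tool_pos']);go(s,[557.2,236.3,262.5],frame(-.025,.364))
E
```

```text
[489.54601244 235.2286438  284.27698896]
dp cm [ 0.28  4.45 -5.54] rot [ 0.001  0.    -0.001]
```

Call:
drive_tool([
  {"delta_rot": [0, 0, 0], "dp": [0, 0.9, -1.1], "grip": 4.0},
  {"delta_rot": [0, 0, 0], "dp": [0.1, 2.0, -2.4], "grip": 4.0},
  {"delta_rot": [0, 0, 0], "dp": [0.1, 3.0, -3.8], "grip": 4.0},
  {"delta_rot": [0, 0, 0], "dp": [0.1, 4.0, -5.0], "grip": 4.0},
  {"delta_rot": [0, 0, 0], "dp": [0.1, 4.4, -5.5], "grip": 4.0},
])

```text
time: 6.18
tool_pos: [559.0, 233.2, 262.0]
eef_rot: [0.589, 0.575, -0.397, -0.406]
force: [-0.0, -0.4, -3.0]
finger_gap: 0.494
```

Call:
drive_tool([
  {"delta_rot": [0, 0, 0], "dp": [0, 0, 0], "grip": 4.0},
  {"delta_rot": [0, 0, 0], "dp": [0, 0, 0], "grip": 4.0},
  {"delta_rot": [0, 0, 0], "dp": [0, 0, 0], "grip": 4.0},
  {"delta_rot": [0, 0, 0], "dp": [0, 0, 0], "grip": 4.0},
  {"delta_rot": [0, 0, 0], "dp": [0, 0, 0], "grip": 4.0},
])

```text
time: 6.6
tool_pos: [557.5, 234.2, 264.3]
eef_rot: [0.589, 0.576, -0.397, -0.405]
force: [-0.5, 0.1, -4.0]
finger_gap: 0.492
```

```bash
python3 - <<'E'
from h import *
s=observe();im=camera('side');b=camera('top')
cv2.imwrite('pics/s3.png',im);cv2.imwrite('pics/t3.png',b)
print(s['tool_pos'],s['force'],s['finger_gap'],abs(s['joint_vel']).max());go(s,[557.2,236.3,262.5],frame(-.025,.364))
q=proj(cam('side'),[620,235,280]).astype(int);p=proj(cam('top'),[620,235,280]).astype(int);print(q,p)
cv2.imwrite('pics/f3.png',np.hstack([crop(im,q[0]-60,q[1]-65,110,110,4),crop(b,p[0]-45,p[1]-65,90,110,4)]))
W=Rot.from_quat(s['eef_rot']).as_matrix();P=np.c_[-W[:,2],W[:,0],-W[:,1]]
o=s['tool_pos']+P@[0,0,19-96]  # foot origin
for n in ('side','top'):
  for nm,c in dict(fmm=(-15,-23,0),fpm=(15,-23,0),tmm=(-15,-23,120),tpm=(15,-23,120),tpp=(15,23,120)).items():print(n,nm,proj(cam(n),o+P@c).round(1))
E
```

```text
[557.45265391 234.21771105 264.26396849] [-0.52892791  0.09127218 -4.00956506] 0.4917487461420681 0.0020147527496901154
dp cm [0.21 0.15 0.09] rot [0.001 0.002 0.001]
[287 105] [197 198]
side fmm [271.5 147.1]
side fpm [282.6 141.8]
side tmm [251.2 105.8]
side tpm [263.1 100.2]
side tpp [259.3  92.7]
top fmm [218.5 221. ]
top fpm [217.6 209.8]
top tmm [205.1 238.7]
top tpm [203.9 226.2]
top tpp [183.8 226.1]
```

View pics/f3.png

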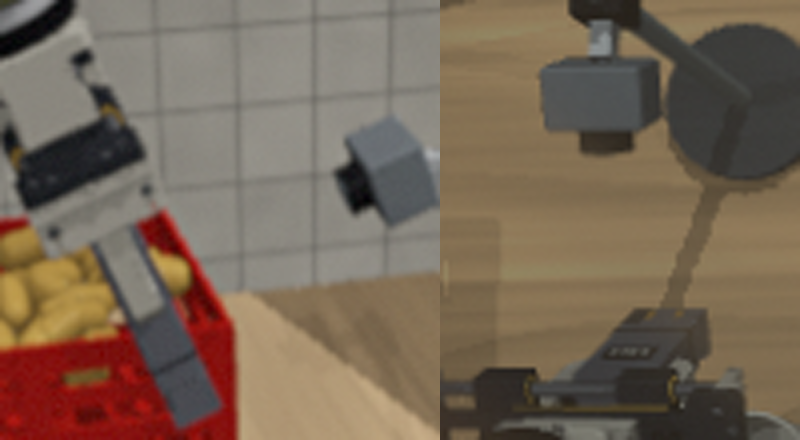

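```bash
python3 - <<'E'
from bench import *
s=observe();print(s['time'],s['tool_pos'],s['finger_gap'],abs(s['joint_vel']).max());print(finish_job())
E
```

```text
6.7 [557.6314853  234.30315683 264.24941944] 0.4968105796416314 0.0031196051596312935
the job is handed in; nothing more can be done
None
```

I pulled the tall pack out of its charger and the arm is holding it in front of the post camera. It was handed in at 6.7 s on the robot's clock; no verdict was reported.

**Pack pose at the end:**
- **Position:** by my measurements the window is about 12 cm in front of the lens, and the tool was within 3 mm of the pose I computed for that.
- **Angle:** the pack leans back 0.36 rad, the camera's slant as I measured it. The tool's orientation was within about 0.002 rad of that target.
- **View:** the window showed free and facing the camera in the top picture. The side picture's foot corner matched my prediction to within about a pixel.

**Grip:** the gripper opening read 46 mm, the pack's width. Checked from the side view after the pull, the pack had not slipped. At hand-in the arm was still, with joint speeds of 0.003 rad/s or less.

**Checks that disagreed or were not made:**
- The six corners I used to locate the camera head fitted its box with 2 to 4 mm of error, so the lens position is uncertain by a few millimetres, well within the limits.
- My first wrist-camera estimate of the pack's position differed by about 3 mm from the fixed cameras. A second look settled it before I closed the grip.
- I did not re-measure the short pack, tub or jar at the end. The path stayed well clear of them, and the force readings never showed an unexpected contact.

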